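# Peel the top specimen tray off a clinging nested stack and hold it ready

### The arm

A 6-joint arm with a two-finger parallel gripper is mounted at the origin on the work surface. World frame = base frame: x ahead of the robot, y to its left, z up, the work surface at z = 0. Lengths are in mm, angles in rad, forces in N, time in s.
With the tool pointing down it reaches from about 300 to 875 mm from the base axis. Payload 6.4 kg.
Tool frame: the origin (TCP) lies midway between the tips of the shut fingers; the grasp point (between the pads) lies env.hold_point_z behind it (env.hold_point_z is the distance from the TCP to the grasp point, in mm); z points along the fingers, x is the direction in which the jaws open and shut, and the axes are right-handed (so a half turn about z gives the same grasp; the last joint's range is limited). The gripper opens to 88 mm and grips with 3 to 60 N. Pads are 18 mm wide; open, the fingers measure 123 mm over their backs; the gripper's body (75 mm by 187 mm) begins 45 mm behind the grasp point.
Start: joints at [1.104, 0.181, 1.607, -0, 1.354, -0.206], TCP at [148.253, 555.574, 238.714] pointing down, gripper open.
Joint ranges: [-2.99, 2.99], [-0.89, 2.07], [0.3, 2.58], [-1.14, 4.28], [0, 2.63], [-3.12, 3.12]. Speed limits (rad/s): [2.57, 2.57, 3.01, 3.14, 3.14, 3.14].

### API

Orientations are given as a unit quaternion [w, x, y, z].
In Python, from bench import env gives the robot as it stands. The module is installed in compiled form; this text tells all that it offers.
- The arm moves only by the tool carry_out, never from a script. Its argument "series" is one flat list of numbers, 7 for each row, row after row: the opening, from 0 (shut) to 1 (fully open), then the shift along the tool's x, y, z in cm, then the turn, a rotation vector about the tool's x, y, z in rad. A call has 1 to 10 rows; each row shifts and turns the pose as measured when the row begins, along the tool's axes as they then stand; what a row does not reach is not made up. A row lasts 1/8 s, in which the tool goes at most 62.5 mm and 10.7 degrees, less where a joint would pass 70% of its speed; a pose out of reach is approached as far as the arm can. A call is refused whole if a number of a shift passes 6.25 or a number of a turn 0.188, either way. A call with a gripper value outside its range is refused whole. The fingers move at their own pace and stop on an object; the grip force is fixed at half the most. Time passes only in rows, so rows that do not move let the fingers close. It gives the time, the measured TCP pose, the force and the opening at its end, in the units of the state.
- env.observe(): the state, without advancing time (a new reading comes with each control period).
- env.read_camera(name): name is "side" or "top" or "wrist"; returns the picture (480x640x3 uint8, red, green, blue); there is no depth.
- env.camera_params(name): a dict with "fovy" (degrees; the focal length in pixels is half the picture's height over the tangent of half this angle, whatever the lens; pixels are square), "cx", "cy" (the principal point, pixels), "position" and "rotation" of the camera in the world; the wrist camera has in their place "T_tool_cam" (4x4, takes a point from camera to tool coordinates, whose origin is the TCP and whose axes are the tool frame's). Camera axes: x right, y down, z forward; pixel columns grow to the right and rows downward; lengths in mm; the calibration is good to about 2 mm. A picture is of the moment at which its call begins: read the wrist's pose just before it. camera_params takes no time and is no camera call.
- env.close_job(): hands the job in, once; it reports no verdict.
Trained networks look in the newest picture that a camera, given by its name, has taken for a name from the list of things; names that differ only in an ending like _2 or _b are one class to them, and where a whole thing is asked for, a point or a joint stands for the part that bears it (a point fixed in the world has none). Each returns a list of dicts, best first, with "p" (0 to 1); they miss things now and then, are a little off and sometimes report something else, mostly with a low value. They report only what shows in the picture. A call takes as long as a camera call. They do not tell look-alikes from the thing itself.
- env.outline_of(thing, camera): "mask" (480x640 bool, what is visible of it).
- env.mark_of(thing, camera): "position" ([x, y, z] in mm, in the coordinates of the camera as it stood for that picture, good to about 4 mm: a listed point, or the origin of a listed thing).
The state is a dict: "clock": time; "q": joint angles; "dq": joint speeds; "joint_efforts": joint torques, N m; "tcp_pos": TCP position; "ee_rot": TCP orientation; "force": force on the tool from outside, world axes, zero at the start; "torque": the same for the moment, N m; "finger_gap": finger opening in mm.
Only numpy, scipy, OpenCV 4.12 (cv2) and the standard library are available. Lean on these libraries where they do the work, as an engineer would, in place of code of your own. Each camera call takes 0.05 s, during which the arm holds its last target. There are 200 camera calls.

### The job

The white specimen trays on the lab bench cling together: take the top one by a corner of its rim, peel it up from that corner while the opposite corner is still down in the stack, and lift it off, leaving the other trays standing where they are on the bench and the things around undisturbed. Carry it over to the absorbent pad, and finish holding it there, still in the gripper, level and open side up over the middle of the pad with its underside about 18 cm above the bench, ready for wet slides to be laid in it.

Things in the scene. Friction and masses are not known exactly. Their poses are not given: they have to be found in the camera images.
- tray: top tray: white moulded plastic, 200 mm (x) by 150 mm (y) over the rim, 45 mm deep, 120-190 g, corners cut at 45 degrees. Origin: centre of the underside, z up out of the open side; it starts 108 mm above the bench. Rolled rim all round, 12 mm wide, upright inner and outer faces from 31 to 45 mm above the underside; below it the walls step 5 mm inwards and slope to the 3 mm floor
- corner0 (a point): top of the top tray's rim, mid-width, at its +x +y corner: 81.8, 56.8, 45 mm in the tray's frame; diagonally opposite corner3. Each corner of the rim is straight, 40 mm long outside, 30 mm inside, square to the 45 degree direction of the tray's frame: to be pinched from above, one finger inside the tray, one outside. A 4 mm high, 6 mm wide stacking bar lies on top of it
- corner1 (a point): top of the top tray's rim, mid-width, at its +x -y corner: 81.8, -56.8, 45 mm in the tray's frame; diagonally opposite corner2. The next tray's rim begins 18 mm below this point (4 mm gap between rims), so fingertips should reach only 8 to 15 mm below the top of the rim, or they catch the next tray too
- corner2 (a point): top of the top tray's rim, mid-width, at its -x +y corner: -81.8, 56.8, 45 mm in the tray's frame; diagonally opposite corner1. Springy lugs inside the next tray's four corners hold this tray by friction, some 2 N each, until that corner has risen 6 mm; all four at once need about 8 N, a good part of the weight of the stack below
- corner3 (a point): top of the top tray's rim, mid-width, at its -x -y corner: -81.8, -56.8, 45 mm in the tray's frame; diagonally opposite corner0. Tilted 0.12 to 0.2 rad about the opposite corner's lower rim edge (31 mm above the underside), the tray is free but for that corner and can be drawn straight up; its walls are 27 mm deep in the next tray
- stack: the six trays below, nested so tightly that they act as one loose piece of 1.0 to 1.25 kg standing on the bench; outline as the top tray, six rims 18 mm apart, 139 mm high with the stacking bars. Origin: centre of the lowest underside, axes parallel to the top tray's
- pad: absorbent bench pad fixed flat on the bench, white quilted paper with a blue edge, 200 mm (x) by 260 mm (y), 3 mm thick; origin at the centre of its underside. The stack stands on one side of the bench (left or right) and the pad on the other
- jar: bystander: closed specimen jar, 54 mm wide and about 75 mm high, origin at the centre of its base
- slidebox: bystander: closed wooden microscope slide box, 87 x 102 mm, 36 mm high, origin at the centre of its base
- tapestand: bystander: roll of paper tape on a round weighted stand with an upright spindle, 90 mm wide, 74 mm high, origin at the centre of its base
There are look-alikes about, which are no part of the job. Several things have the shape of the tray; the one meant has the colours described above.

How it is judged:
By the outcome, as a careful person would: the job done as asked, in the order asked, and still so for the second after the job is handed in, while the arm keeps its last pose, push and grip.
It also fails if it takes over 46 s, if anything falls off the work surface, if the arm or the gripper's body presses on something with over 40 N, if the wrist force passes 120 N, or if a joint passes its speed limit or range.

## Working session

There is one attempt and no reset: what is moved stays moved. The work goes in short steps, Python scripts to look and compute and a tool call to move; the robot and the scene stay as the last step left them, time stands still between calls to the robot, and variables do not carry over. Pictures are saved under pics/ and viewed, about 8 in all and at most 12, crops included, and the job is handed in when it is done.

Besides the shell and the picture viewer there is one more tool, called as name(argument=value, ...) on one line, values as JSON. carry_out: Moves the arm, as the interface text tells. Its arguments: {"type":"object","properties":{"series":{"type":"array"}},"required":["series"]}

```bash
mkdir -p pics; cat > h.py <<'E'
import numpy as np, cv2
from scipy.spatial.transform import Rotation as R
from bench import env
np.set_printoptions(precision=3,suppress=True)
def rq(q): return R.from_quat([q[1],q[2],q[3],q[0]])
def cam(name):
    p=env.camera_params(name)
    if 'T_tool_cam' in p:
        s=env.observe(); T=np.eye(4); T[:3,:3]=rq(s['ee_rot']).as_matrix(); T[:3,3]=s['tcp_pos']; T=T@np.array(p['T_tool_cam'])
    else:
        T=np.eye(4); T[:3,:3]=np.array(p['rotation']); T[:3,3]=p['position']
    f=240/np.tan(np.radians(p['fovy'])/2)
    return T,f,p['cx'],p['cy']
def proj(c,X):
    T,f,cx,cy=c; Y=(np.atleast_2d(X)-T[:3,3])@T[:3,:3]; return np.c_[f*Y[:,0]/Y[:,2]+cx,f*Y[:,1]/Y[:,2]+cy]
def ray(c,uv,z):
    T,f,cx,cy=c; d=T[:3,:3]@np.array([(uv[0]-cx)/f,(uv[1]-cy)/f,1]); return T[:3,3]+d*(z-T[2,3])/d[2]
def save(n,im): cv2.imwrite('pics/'+n,im[:,:,::-1])
E
python3 - <<'E'
from h import *
s=env.observe(); print({k:s[k] for k in s}, env.hold_point_z)
ims=[]
for n in ('top','side'):
    c=cam(n); im=env.read_camera(n); ims.append(im); save(n+'.png',im)
    print(n,env.camera_params(n))
    for t in ('tray','corner0','corner1','corner2','corner3','stack','pad','jar','slidebox','tapestand'):
        for r in env.mark_of(t,n)[:3]:
            X=c[0][:3,:3]@np.array(r['position'])+c[0][:3,3]
            print(n,t,round(r['p'],2),X,proj(c,X)[0])
E
```

```text
{'clock': 0.0, 'q': array([ 1.104,  0.182,  1.608, -0.   ,  1.354, -0.206]), 'dq': array([ 0.   , -0.002,  0.001,  0.002,  0.   , -0.001]), 'joint_efforts': array([ -0.001, -43.386, -34.185,   0.07 ,   0.039,  -0.   ]), 'tcp_pos': array([148.005, 555.077, 237.831]), 'ee_rot': array([ 0.   ,  0.793,  0.609, -0.001]), 'force': array([ 0.116,  0.232, -0.654]), 'torque': array([ 0.013, -0.003,  0.032]), 'finger_gap': 88.14033750454642} 18.700000000000003Traceback (most recent call last):
  File "<stdin>", line 5, in <module>
  File "h.py", line 11, in cam
    T=np.eye(4); T[:3,:3]=np.array(p['rotation']); T[:3,3]=p['position']
                 ~^^^^^^^
ValueError: could not broadcast input array from shape (4,) into shape (3,3)
```

```bash
sed -i "s/np.array(p\['rotation'\])/rq(p['rotation']).as_matrix()/" h.py
python3 - <<'E'
from h import *
for n in ('top','side'):
    c=cam(n); im=env.read_camera(n); save(n+'.png',im)
    print(n,env.camera_params(n))
    for t in ('tray','corner0','corner1','corner2','corner3','stack','pad','jar','slidebox','tapestand'):
        for r in env.mark_of(t,n)[:3]:
            X=c[0][:3,:3]@np.array(r['position'])+c[0][:3,3]
            print(n,t,round(r['p'],2),X,proj(c,X)[0])
print(env.observe()['clock'])
E
```

```text
top {'fovy': 43.03122846787119, 'cx': 321.40419631588236, 'cy': 241.91143175579245, 'position': array([ 237.748,  -48.414, 1493.349]), 'rotation': array([ 0.076, -0.698,  0.709, -0.064])}
top tray 0.86 [ 429.705 -454.92     0.382] [496.449 281.846]
top tray 0.68 [ 507.645 -204.025  107.659] [397.519 244.028]
top tray 0.32 [683.585 320.977  -0.952] [184.954 188.261]
top corner0 0.92 [ 460.781 -362.889   43.68 ] [461.795 267.213]
top corner0 0.92 [ 356.444 -394.872   44.921] [478.099 310.566]
top corner0 0.9 [ 455.459 -113.695  148.407] [359.845 264.108]
top corner1 0.92 [ 460.781 -362.889   43.68 ] [461.795 267.213]
top corner1 0.92 [ 356.444 -394.872   44.921] [478.099 310.566]
top corner1 0.9 [ 455.459 -113.695  148.407] [359.845 264.108]
top corner2 0.92 [ 460.781 -362.889   43.68 ] [461.795 267.213]
top corner2 0.92 [ 356.444 -394.872   44.921] [478.099 310.566]
top corner2 0.9 [ 455.459 -113.695  148.407] [359.845 264.108]
top corner3 0.92 [ 460.781 -362.889   43.68 ] [461.795 267.213]
top corner3 0.92 [ 356.444 -394.872   44.921] [478.099 310.566]
top corner3 0.9 [ 455.459 -113.
[... 1157 characters left out ...]
0.777]
side corner2 0.87 [ 598.905 -193.658  154.896] [291.855 193.251]
side corner3 0.94 [ 352.65  -392.231   44.505] [379.241 186.66 ]
side corner3 0.88 [ 462.679 -362.752   44.045] [343.148 190.777]
side corner3 0.87 [ 598.905 -193.658  154.896] [291.855 193.251]
side stack 0.74 [ 500.8   -208.12     0.116] [327.482 234.716]
side pad 0.92 [483.609 250.537  -2.19 ] [323.732 373.112]
side pad 0.64 [ 500.526 -203.663  106.235] [328.419 207.028]
side pad 0.5 [ 402.944 -214.005  151.896] [365.384 193.221]
side jar 0.97 [685.845 327.058  -0.733] [227.25  397.276]
side slidebox 0.68 [757.797 -61.425  -2.515] [229.579 266.472]
side tapestand 0.69 [ 669.087 -350.119   -1.981] [275.947 201.761]
1.1
```

View pics/top.png

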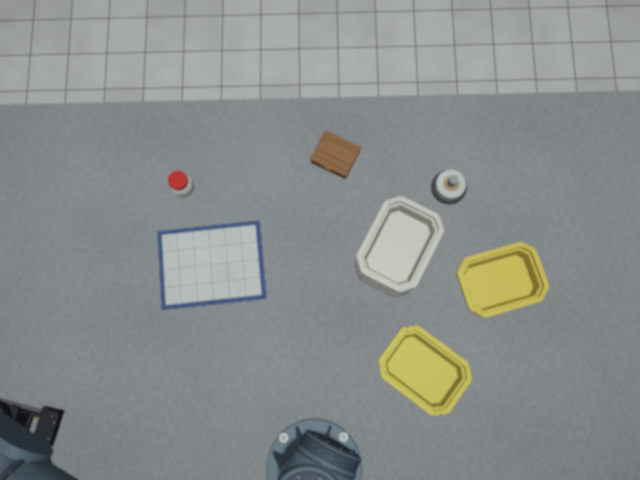

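View pics/side.png

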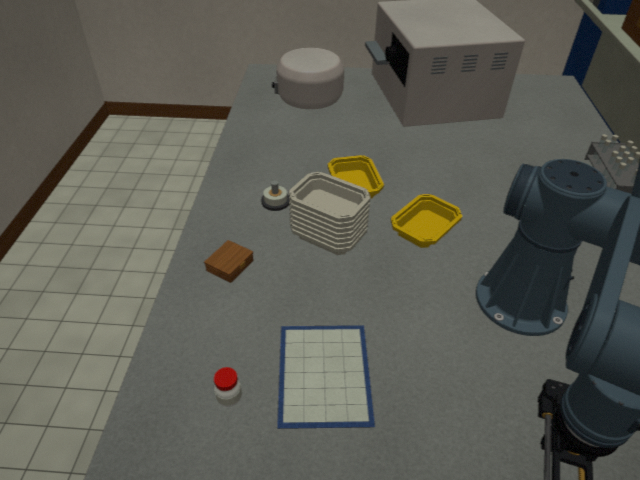

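The white stack is at top (399,245) / side (329,210). The look-alikes are yellow single trays at top (503,280) and (425,370). The white stack of seven fits the description. Next I fit its pose and check it in a crop.

```bash
cat >> h.py <<'E'
L=np.array([[81.8,56.8,45],[81.8,-56.8,45],[-81.8,-56.8,45],[-81.8,56.8,45]])
def outl(a,b,cut,z): return np.array([[a-cut,b,z],[-(a-cut),b,z],[-a,b-cut,z],[-a,-(b-cut),z],[-(a-cut),-b,z],[a-cut,-b,z],[a,-(b-cut),z],[a,b-cut,z]])
def pose(x,y,yaw,P,z0=108): return R.from_euler('z',yaw).apply(P)+[x,y,z0]
E
python3 - <<'E'
from h import *
from scipy.optimize import least_squares
obs=[];ims={}
for n in ('top','side'):
    c=cam(n); ims[n]=env.read_camera(n)
    for r in env.mark_of('corner0',n):
        X=c[0][:3,:3]@np.array(r['position'])+c[0][:3,3]
        if X[2]>120: print(n,r['p'],X); obs.append((c,proj(c,X)[0]))
# fit in pixels to nearest corner
def res(p):
    W=pose(*p,L); return np.concatenate([min(proj(c,W)-u,key=np.linalg.norm) for c,u in obs])
best=min((least_squares(res,[504,-204,y],x_scale=[10,10,.1],loss='soft_l1') for y in np.arange(-1.5,1.6,.2)),key=lambda s:s.cost)
print(best.x,best.cost,best.fun.reshape(-1,2)); p=best.x
c=cam('top');im=ims['top'][180:310,330:470].copy();im=cv2.resize(im,None,fx=5,fy=5,interpolation=cv2.INTER_CUBIC)
for a,b,cut in ((100,75,28.3),(88,63,21.2)):
    q=(proj(c,pose(*p,outl(a,b,cut,45)))-[330,180]+.5)*5
    cv2.polylines(im,[q.astype(int)],True,(255,0,0),1)
q=(proj(c,pose(*p,L))-[330,180]+.5)*5
for i,k in enumerate((0,1,3,2)): cv2.putText(im,str(k),q[i].astype(int),0,.8,(0,0,255),2)
save('crop.png',im)
for n in ('corner',): print(pose(*p,L))
E
```

```text
top 0.96 [ 454.011 -111.997  149.672]
top 0.84 [ 402.412 -213.402  149.448]
top 0.79 [ 598.672 -191.588  153.337]
top 0.74 [ 548.159 -296.725  153.99 ]
side 0.8 [ 543.315 -292.845  150.507]
side 0.72 [ 598.142 -191.647  153.132]
side 0.72 [ 400.882 -213.559  148.636]
side 0.55 [ 454.593 -111.707  156.195]
[ 499.833 -202.396   -0.498] 4.118455455050741 [[ 0.7   -0.718]
 [ 0.154  0.51 ]
 [-0.042 -0.026]
 [-2.385  1.683]
 [-0.488 -0.445]
 [-0.258  0.053]
 [ 0.139 -1.229]
 [-0.225  0.52 ]]
[[ 598.825 -191.532  153.   ]
 [ 544.598 -291.354  153.   ]
 [ 400.84  -213.26   153.   ]
 [ 455.067 -113.438  153.   ]]
```

View pics/crop.png

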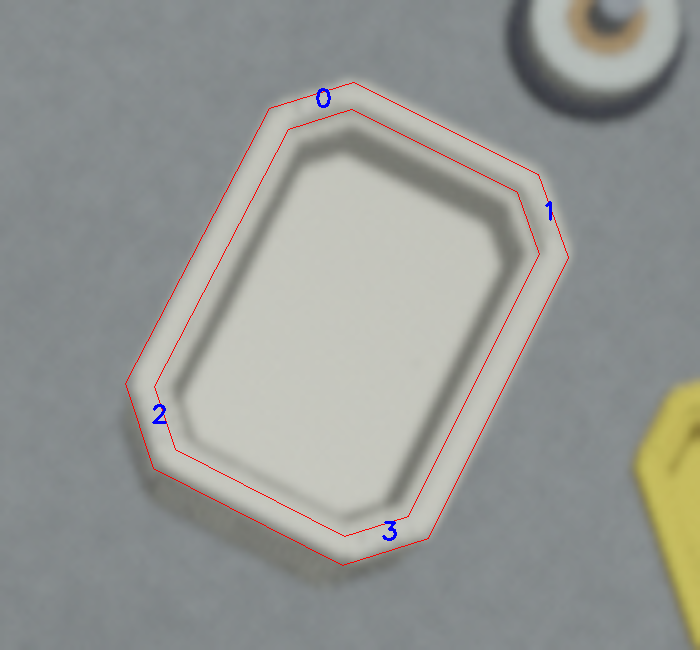

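The white seven-tray stack is confirmed: the fitted rim overlays the picture. I'll use corner2, at about (455,-113,153), with its outward direction at 106.5°. The planner helper comes next.

```bash
cat >> h.py <<'E'
P0=np.array([499.8,-202.4]); YAW=-0.498
def tool(ang,tilt=0):  # tool x at world angle, z down; tilt = turn about world axis raising outward side
    M=np.array([[np.cos(ang),np.sin(ang),0],[np.sin(ang),-np.cos(ang),0],[0,0,-1]]).T
    return R.from_matrix(M)*R.from_euler('y',tilt)
def plan(pos,rot,n,grip,c=None):
    if c is None: s=env.observe(); p=np.array(s['tcp_pos']); r=rq(s['ee_rot'])
    else: p,r=c
    w=(r.inv()*rot).as_rotvec(); d=(np.array(pos)-p)/n
    out=[]
    for i in range(n):
        ri=r*R.from_rotvec(w*i/n); out.append([grip]+list(np.round(ri.inv().apply(d)/10,2))+list(np.round(w/n,3)))
    print([list(map(float,o)) for o in out]); return out
def stat():
    s=env.observe(); print('t',s['clock'],'tcp',s['tcp_pos'],'rotvec x,z',rq(s['ee_rot']).as_matrix()[:,0],rq(s['ee_rot']).as_matrix()[:,2],'F',s['force'],'M',s['torque'],'gap',s['finger_gap'],'q',s['q'])
E
python3 -c "
from h import *
plan([455,-113.4,245],tool(np.radians(106.5)),16,1)"
```

```text
[[1.0, -3.55, 2.93, -0.04, 0.0, -0.0, -0.034], [1.0, -3.64, 2.81, -0.04, 0.0, -0.0, -0.034], [1.0, -3.74, 2.68, -0.04, 0.0, -0.0, -0.034], [1.0, -3.83, 2.55, -0.04, 0.0, -0.0, -0.034], [1.0, -3.91, 2.42, -0.04, 0.0, -0.0, -0.034], [1.0, -3.99, 2.28, -0.04, 0.0, -0.0, -0.034], [1.0, -4.07, 2.14, -0.04, 0.0, -0.0, -0.034], [1.0, -4.14, 2.0, -0.04, 0.0, -0.0, -0.034], [1.0, -4.21, 1.86, -0.04, 0.0, -0.0, -0.034], [1.0, -4.27, 1.71, -0.04, 0.0, -0.0, -0.034], [1.0, -4.32, 1.57, -0.04, 0.0, -0.0, -0.034], [1.0, -4.38, 1.42, -0.04, 0.0, -0.0, -0.034], [1.0, -4.42, 1.27, -0.04, 0.0, -0.0, -0.034], [1.0, -4.46, 1.11, -0.04, 0.0, -0.0, -0.034], [1.0, -4.5, 0.96, -0.04, 0.0, -0.0, -0.034], [1.0, -4.53, 0.81, -0.04, 0.0, -0.0, -0.034]]
```

carry_out(series=[1, -3.6, 2.9, 0, 0, 0, -0.034, 1, -3.7, 2.8, 0, 0, 0, -0.034, 1, -3.8, 2.7, 0, 0, 0, -0.034, 1, -3.9, 2.5, 0, 0, 0, -0.034, 1, -3.9, 2.4, 0, 0, 0, -0.034, 1, -4, 2.3, 0, 0, 0, -0.034, 1, -4.1, 2.1, 0, 0, 0, -0.034, 1, -4.1, 2, 0, 0, 0, -0.034, 1, -4.2, 1.8, 0, 0, 0, -0.034, 1, -4.2, 1.7, 0, 0, 0, -0.034])

```text
clock: 2.55
tcp_pos: [344.4, 127.4, 240.1]
ee_rot: [0.002, 0.672, 0.741, 0.003]
force: [0.2, 0.1, -0.6]
finger_gap: 88.4
```

```bash
python3 -c "
from h import *
stat();plan([455,-113.4,245],tool(np.radians(106.5)),8,1)"
```

```text
t 2.55 tcp [344.427 127.422 240.128] rotvec x,z [-0.097  0.995  0.002] [ 0.007  0.003 -1.   ] F [ 0.212  0.064 -0.592] M [ 0.06  -0.062  0.049] gap 88.39616178320847 q [ 0.026 -0.34   2.088  0.003  1.386 -1.643]
[[1.0, -3.13, 1.08, -0.06, 0.001, -0.0, -0.024], [1.0, -3.16, 1.01, -0.06, 0.001, -0.0, -0.024], [1.0, -3.18, 0.93, -0.06, 0.001, -0.0, -0.024], [1.0, -3.2, 0.86, -0.06, 0.001, -0.0, -0.024], [1.0, -3.22, 0.78, -0.06, 0.001, -0.0, -0.024], [1.0, -3.24, 0.7, -0.06, 0.001, -0.0, -0.024], [1.0, -3.25, 0.63, -0.06, 0.001, -0.0, -0.024], [1.0, -3.27, 0.55, -0.06, 0.001, -0.0, -0.024]]
```

carry_out(series=[1, -3.1, 1.1, -0.06, 0, 0, -0.024, 1, -3.2, 1.0, -0.06, 0, 0, -0.024, 1, -3.2, 0.9, -0.06, 0, 0, -0.024, 1, -3.2, 0.85, -0.06, 0, 0, -0.024, 1, -3.2, 0.8, -0.06, 0, 0, -0.024, 1, -3.2, 0.7, -0.06, 0, 0, -0.024, 1, -3.2, 0.6, -0.06, 0, 0, -0.024, 1, -3.2, 0.55, -0.06, 0, 0, -0.024, 1, 0, 0, 0, 0, 0, 0])

```text
clock: 3.68
tcp_pos: [458.7, -123.8, 247.5]
ee_rot: [0.005, 0.598, 0.802, 0.004]
force: [-0.7, 0.3, 0.1]
finger_gap: 88.2
```

```bash
python3 - <<'E'
from h import *
stat()
c=cam('wrist'); im=env.read_camera('wrist')
W=pose(*P0,YAW,L)
for r in env.mark_of('corner0','wrist'):
    X=c[0][:3,:3]@np.array(r['position'])+c[0][:3,3]; print(r['p'],X,proj(c,X)[0])
im=im.copy()
for a,b,cut in ((100,75,28.3),(88,63,21.2)):
    cv2.polylines(im,[proj(c,pose(*P0,YAW,outl(a,b,cut,45))).astype(int)],True,(255,0,0),1)
print(proj(c,W)); save('w1.png',im)
plan([455,-113.4,245],tool(np.radians(106.5)),1,1)
E
```

```text
t 3.675 tcp [ 458.698 -123.84   247.522] rotvec x,z [-0.286  0.958 -0.002] [ 0.013  0.001 -1.   ] F [-0.725  0.296  0.124] M [ 0.032  0.031 -0.027] gap 88.17581628402694 q [-0.519 -0.066  1.848  0.008  1.348 -2.382]
0.82 [ 549.258 -293.429  152.634] [ 51.997 285.871]
0.72 [ 463.562 -366.342   44.56 ] [ 58.155 125.987]
0.56 [ 456.86  -117.057  149.672] [333.736 232.285]
[[184.19  378.291]
 [ 55.185 280.918]
 [207.429 104.292]
 [339.928 232.842]]
[[1.0, 0.91, -0.03, 0.23, 0.012, 0.001, 0.003]]
```

View pics/w1.png

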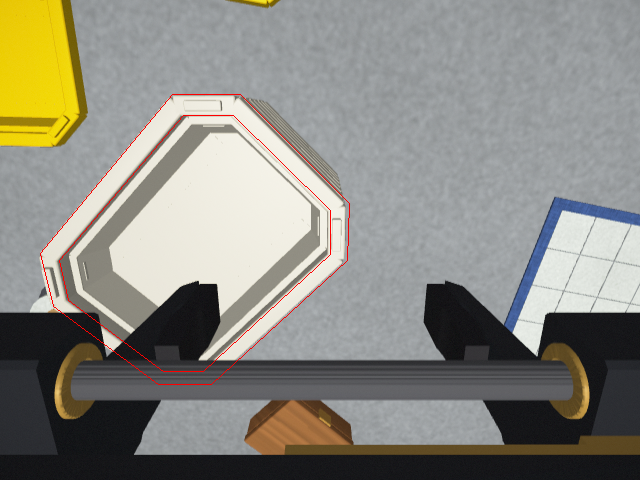

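The wrist view shows the fitted rim within about 3 px (2 mm). Corner2's bar is at (337,233) against a predicted 340. I'll refine along the grip direction using edge profiles.

```bash
cat >> h.py <<'E'
def radial(c,im,x,y,yaw,offs):
    g=cv2.cvtColor(im,cv2.COLOR_RGB2GRAY).astype(np.float32)
    u=np.array([-1,1,0])/2**.5; v=np.array([1,1,0])/2**.5; s=np.arange(80,116,.25)
    for o in offs:
        base=np.array([-81.8,56.8,45])+v*o
        q=proj(c,pose(x,y,yaw,base+np.outer(s-98,u))).astype(np.float32)
        pr=cv2.remap(g,q[:,:1],q[:,1:],cv2.INTER_LINEAR)[:,0]
        d=np.gradient(cv2.GaussianBlur(pr[:,None],(1,5),0)[:,0]); k=np.argsort(-abs(d))
        pk=[]
        for i in k:
            if all(abs(s[i]-s[j])>1.5 for j in pk): pk.append(i)
            if len(pk)==6: break
        print(o,[(float(s[i]),round(float(d[i]),1)) for i in sorted(pk)])
E
python3 - <<'E'
from h import *
c=cam('wrist'); im=env.read_camera('wrist')
radial(c,im,*P0,YAW,(-12,-8,8,12))
cv2.imwrite('pics/w2.png',cv2.resize(im[180:290,280:400],None,fx=5,fy=5,interpolation=cv2.INTER_CUBIC)[:,:,::-1])
E
```

```text
-12 [(82.75, 1.4), (84.5, 20.9), (89.0, -13.9), (90.75, 4.6), (100.75, -22.0), (108.0, 2.1)]
-8 [(83.0, 15.5), (84.75, 17.9), (89.25, -18.6), (91.75, -10.1), (99.0, 11.0), (101.0, -21.5)]
8 [(84.5, 19.7), (89.25, -13.4), (91.75, -15.7), (93.5, 3.3), (98.75, 7.0), (100.75, -12.7)]
12 [(80.75, 12.7), (87.75, -18.0), (89.5, 22.5), (92.0, -10.9), (98.75, 4.5), (100.75, -15.4)]
```

View pics/w2.png

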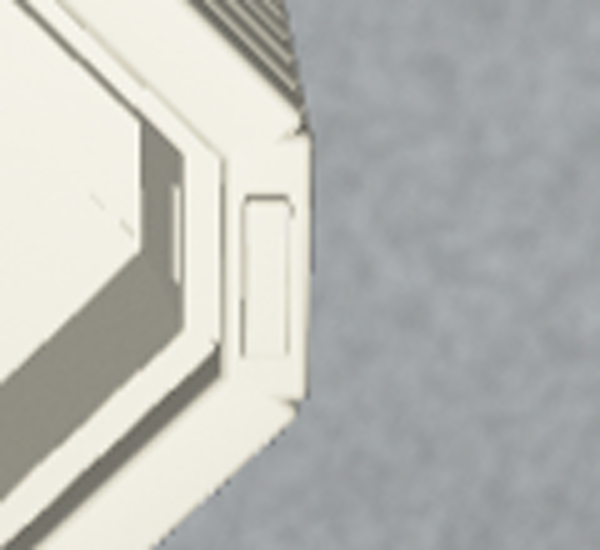

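```bash
python3 -c "
from h import *
plan([456,-116,180],tool(np.radians(106.5)),4,1)"
```

```text
[[1.0, 0.15, -0.03, 1.68, 0.003, 0.0, 0.001], [1.0, 0.15, -0.02, 1.68, 0.003, 0.0, 0.001], [1.0, 0.15, -0.01, 1.68, 0.003, 0.0, 0.001], [1.0, 0.15, -0.01, 1.68, 0.003, 0.0, 0.001]]
```

carry_out(series=[0.6, 0.2, -0.03, 1.7, 0.003, 0, 0.001, 0.6, 0.2, -0.03, 1.7, 0.003, 0, 0.001, 0.6, 0.2, 0, 1.7, 0.003, 0, 0.001, 0.6, 0.2, 0, 1.7, 0.003, 0, 0.001, 0.6, 0, 0, 0, 0, 0, 0, 0.6, 0, 0, 0, 0, 0, 0])

```text
clock: 4.58
tcp_pos: [453.1, -109.7, 172.6]
ee_rot: [-0.002, 0.597, 0.802, -0.001]
force: [-0.0, 0.5, -0.6]
finger_gap: 52.8
```

```bash
python3 - <<'E'
from h import *
stat()
c=cam('wrist'); im=env.read_camera('wrist').copy()
radial(c,im,*P0,YAW,(-12,-8,8,12))
for r in env.mark_of('corner0','wrist'):
    X=c[0][:3,:3]@np.array(r['position'])+c[0][:3,3]; print(r['p'],X,proj(c,X)[0])
for a,b,cut in ((100,75,28.3),(88,63,21.2)):
    cv2.polylines(im,[proj(c,pose(*P0,YAW,outl(a,b,cut,45))).astype(int)],True,(255,0,0),1)
s=env.observe(); print(proj(c,np.array(s['tcp_pos'])))
cv2.circle(im,proj(c,np.array(s['tcp_pos']))[0].astype(int),4,(0,200,0),1)
save('w3.png',im)
E
```

```text
t 4.575 tcp [ 453.117 -109.666  172.627] rotvec x,z [-0.287  0.958  0.002] [-0.003  0.001 -1.   ] F [-0.015  0.494 -0.555] M [0.055 0.021 0.002] gap 52.82645894896814 q [-0.492  0.01   1.935 -0.001  1.2   -2.354]
-12 [(82.0, -25.6), (84.5, 22.3), (86.25, 6.3), (89.25, -9.6), (91.0, 2.4), (101.0, -17.4)]
-8 [(82.0, -25.5), (84.5, 19.6), (89.5, -12.7), (91.75, -8.2), (98.5, 14.0), (101.0, -17.3)]
8 [(84.25, 17.6), (89.0, -18.6), (92.0, -5.0), (98.5, 12.2), (101.0, -18.1), (115.0, -1.4)]
12 [(80.5, 10.4), (87.0, -25.3), (89.75, 31.8), (92.0, -5.3), (98.5, 8.9), (101.0, -16.1)]
0.95 [ 403.735 -215.236  153.861] [112.316 110.978]
0.76 [ 459.487 -117.472  149.705] [304.18  287.393]
[[323.233 302.721]]
```

View pics/w3.png

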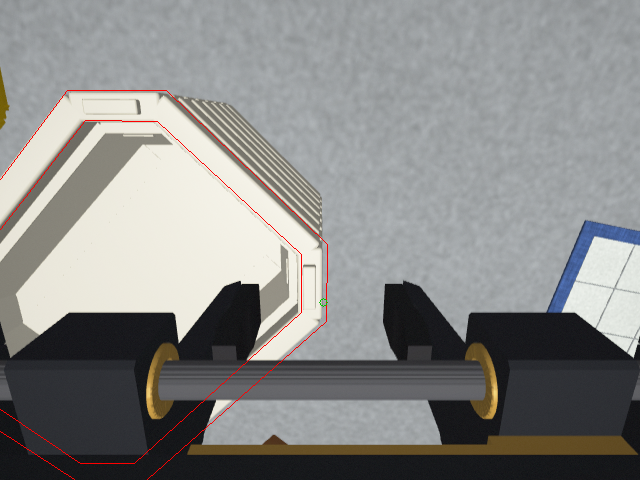

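carry_out(series=[0.6, -0.35, 0.05, 0, 0, 0, 0, 0.6, -0.35, 0.05, 0.6, 0, 0, 0, 0.6, 0, 0, 0.7, 0, 0, 0, 0.6, 0, 0, 0.7, 0, 0, 0, 0.6, 0, 0, 0, 0, 0, 0, 0.6, 0, 0, 0, 0, 0, 0])

```text
clock: 5.42
tcp_pos: [456.9, -117.4, 152.4]
ee_rot: [-0.0, 0.597, 0.802, -0.0]
force: [-1.0, 0.0, 0.3]
finger_gap: 53.2
```

```bash
python3 - <<'E'
from h import *
for i in range(3): stat(); im=env.read_camera('wrist')
c=cam('wrist')
radial(c,im,*P0,YAW,(-12,-8,8,12))
plan([456,-116.3,140.5],tool(np.radians(106.5)),1,.6)
E
```

```text
t 5.425 tcp [ 456.93  -117.35   152.369] rotvec x,z [-0.286  0.958 -0.   ] [-0.001 -0.    -1.   ] F [-0.98   0.013  0.281] M [-0.027  0.071 -0.026] gap 53.18773454415034 q [-0.503  0.05   1.94  -0.001  1.153 -2.364]
t 5.475 tcp [ 456.885 -117.329  152.368] rotvec x,z [-0.286  0.958 -0.   ] [-0.001 -0.    -1.   ] F [-0.248  0.578 -0.822] M [ 0.019 -0.018  0.007] gap 52.96271117188317 q [-0.503  0.05   1.94  -0.001  1.153 -2.364]
t 5.525 tcp [ 456.982 -117.377  152.498] rotvec x,z [-0.286  0.958 -0.   ] [-0.001 -0.001 -1.   ] F [ 0.319 -0.119  0.018] M [ 0.076 -0.016 -0.019] gap 52.7948846778231 q [-0.503  0.049  1.94  -0.001  1.153 -2.364]
-12 [(80.75, -29.4), (83.75, 19.7), (85.5, 10.0), (89.25, -17.4), (91.0, 1.5), (100.75, -21.6)]
-8 [(80.5, -10.7), (83.75, 20.3), (85.5, 8.3), (89.25, -18.0), (98.5, 8.3), (101.0, -20.6)]
8 [(82.75, 20.3), (88.75, -24.1), (90.5, 6.4), (92.25, -7.3), (98.75, 7.8), (100.75, -20.0)]
12 [(85.75, -28.6), (89.75, 25.9), (92.25, -7.0), (98.75, 8.4), (100.75, -19.8), (102.5, -1.5)]
[[0.6, 0.14, -0.07, 1.21, -0.001, 0.0, 0.003]]
```

carry_out(series=[0.6, 0.13, 0, 0.6, 0, 0, 0, 0.6, 0, 0, 0.6, 0, 0, 0, 0.6, 0, 0, 0, 0, 0, 0])

```text
clock: 5.95
tcp_pos: [456.7, -116.0, 139.9]
ee_rot: [0.0, 0.597, 0.802, -0.0]
force: [0.8, -0.0, 0.8]
finger_gap: 52.7
```

```bash
python3 - <<'E'
from h import *
for i in range(3): stat(); im=env.read_camera('wrist')
c=cam('wrist')
radial(c,im,*P0,YAW,(-12,-8,8))
plan([456,-116.3,140.5],tool(np.radians(106.5)),1,.6)
E
```

```text
t 5.95 tcp [ 456.703 -116.031  139.918] rotvec x,z [-0.287  0.958 -0.001] [-0.    -0.001 -1.   ] F [ 0.763 -0.011  0.808] M [ 0.007  0.024 -0.057] gap 52.748808527944874 q [-0.501  0.066  1.951 -0.001  1.124 -2.362]
t 6.0 tcp [ 456.834 -116.125  140.174] rotvec x,z [-0.287  0.958 -0.001] [ 0.    -0.001 -1.   ] F [-0.161 -0.48   0.067] M [ 0.023 -0.005 -0.018] gap 52.874296569816764 q [-0.501  0.066  1.95  -0.001  1.124 -2.362]
t 6.05 tcp [ 457.007 -116.194  140.404] rotvec x,z [-0.287  0.958 -0.001] [ 0.    -0.001 -1.   ] F [-0.236  0.117  0.429] M [0.05  0.016 0.013] gap 52.79051136157716 q [-0.501  0.066  1.95  -0.001  1.125 -2.362]
-12 [(81.25, -23.8), (83.5, 9.5), (85.25, 21.3), (89.0, -12.7), (90.75, 3.3), (100.75, -21.0)]
-8 [(83.75, 20.4), (85.5, 11.3), (89.0, -13.8), (92.0, -11.0), (98.5, 10.1), (100.75, -17.9)]
8 [(82.5, 22.3), (88.75, -19.9), (92.0, -7.9), (98.75, 12.3), (100.75, -20.6), (102.5, -1.4)]
[[0.6, 0.03, -0.11, 0.01, 0.0, 0.002, 0.003]]
```

carry_out(series=[0.4, 0, 0, 0, 0, 0, 0, 0.25, 0, 0, 0, 0, 0, 0, 0.18, 0, 0, 0, 0, 0, 0, 0.14, 0, 0, 0, 0, 0, 0, 0, 0, 0, 0, 0, 0, 0, 0, 0, 0, 0, 0, 0, 0, 0, 0, 0, 0, 0, 0])

```text
$.series: bad value
```

```bash
python3 - <<'E'
from h import *
stat()
for n in ('top','side'):
    c=cam(n); im=env.read_camera(n)
    for r in env.mark_of('corner0',n):
        X=c[0][:3,:3]@np.array(r['position'])+c[0][:3,3]
        if X[2]>120: print(n,r['p'],X)
p=env.observe(); p0=np.array(p['tcp_pos']); ang=np.arctan2(*rq(p['ee_rot']).as_matrix()[[1,0],0]); r=rq(p['ee_rot'])
# pivot 200mm inward along tool x, at height z=139
u=np.array([np.cos(ang),np.sin(ang),0]); piv=p0-200*u; piv[2]=139
for s in (1,-1):
    Rw=R.from_rotvec(s*.02*np.array([-u[1],u[0],0])); print(s,Rw.apply(p0-piv)+piv-p0,(r.inv()*Rw*r).as_rotvec())
E
```

```text
t 6.1 tcp [ 457.121 -116.3    140.59 ] rotvec x,z [-0.287  0.958 -0.002] [ 0.001 -0.001 -1.   ] F [0.893 0.175 0.689] M [0.003 0.047 0.012] gap 52.66740087020472 q [-0.501  0.066  1.95  -0.001  1.125 -2.362]
top 0.97 [ 404.392 -216.267  151.537]
top 0.75 [ 548.294 -294.127  154.055]
top 0.74 [ 460.14  -112.698  150.585]
top 0.7 [ 602.636 -190.037  153.033]
side 0.87 [ 602.404 -192.65   149.821]
side 0.84 [ 452.294 -112.465  149.369]
side 0.64 [ 544.631 -294.278  151.4  ]
side 0.62 [ 402.495 -214.654  152.558]
1 [ 0.001 -0.004 -4.   ] [ 0.   -0.02 -0.  ]
-1 [ 0.022 -0.072  3.999] [0.   0.02 0.  ]
```

carry_out(series=[0.4, 0, 0, 0, 0, 0, 0, 0.25, 0, 0, 0, 0, 0, 0, 0.18, 0, 0, 0, 0, 0, 0, 0.14, 0, 0, 0, 0, 0, 0, 0, 0, 0, 0, 0, 0, 0, 0, 0, 0, 0, 0, 0, 0, 0, 0, 0, 0, 0, 0, 0])

```text
clock: 7.18
tcp_pos: [457.1, -115.6, 140.9]
ee_rot: [0.0, 0.597, 0.802, 0.0]
force: [-0.6, 1.6, 1.0]
finger_gap: 11.6
```

```bash
python3 - <<'E'
from h import *
stat(); env.read_camera('wrist'); stat()
E
```

```text
t 7.175 tcp [ 457.068 -115.638  140.927] rotvec x,z [-0.287  0.958 -0.001] [ 0.001 -0.    -1.   ] F [-0.557  1.557  0.962] M [ 0.313  0.113 -0.031] gap 11.634839903871029 q [-0.5    0.065  1.95   0.     1.126 -2.362]
t 7.225 tcp [ 457.077 -115.672  140.959] rotvec x,z [-0.287  0.958 -0.001] [ 0.001 -0.    -1.   ] F [-0.466  1.393  1.773] M [ 0.318  0.16  -0.071] gap 11.655386545477045 q [-0.5    0.065  1.95   0.     1.126 -2.362]
```

carry_out(series=[0, 0, 0, -0.3, 0, 0.015, 0, 0, 0, 0, -0.3, 0, 0.015, 0, 0, 0, 0, -0.3, 0, 0.015, 0, 0, 0, 0, -0.3, 0, 0.015, 0, 0, 0, 0, 0, 0, 0, 0])

```text
clock: 7.85
tcp_pos: [456.2, -116.1, 152.9]
ee_rot: [-0.026, 0.597, 0.802, 0.019]
force: [-2.9, 0.7, -0.6]
finger_gap: 11.9
```

```bash
python3 - <<'E'
from h import *
stat(); im=env.read_camera('wrist'); save('w4.png',im); stat()
E
```

```text
t 7.85 tcp [ 456.238 -116.077  152.913] rotvec x,z [-0.286  0.956  0.065] [-0.02   0.062 -0.998] F [-2.925  0.688 -0.594] M [ 0.084  0.27  -0.032] gap 11.857217294125785 q [-0.532  0.072  1.916  0.046  1.202 -2.411]
t 7.9 tcp [ 456.274 -116.082  152.837] rotvec x,z [-0.286  0.956  0.064] [-0.02   0.061 -0.998] F [-0.928  1.668 -2.216] M [0.109 0.258 0.03 ] gap 11.485937751890145 q [-0.531  0.072  1.916  0.046  1.202 -2.411]
```

View pics/w4.png

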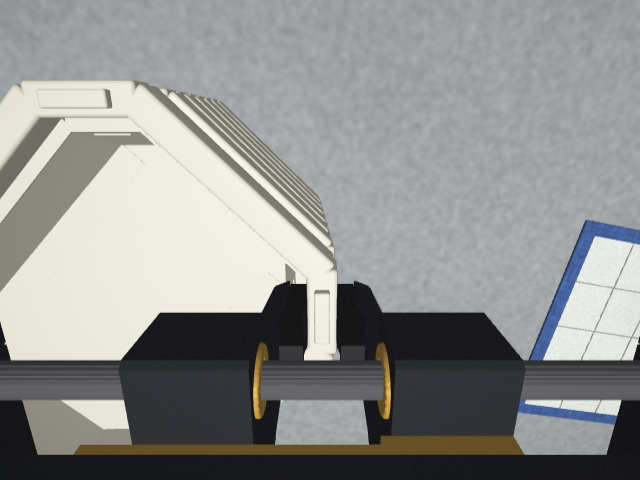

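The view shows the corner2 rim (320,310) held between the fingers, with the gap to the next rim opening along its edge (330,240). The peel is working, so I'll continue.

carry_out(series=[0, 0, 0, -0.32, 0, 0.016, 0, 0, 0, 0, -0.32, 0, 0.016, 0, 0, 0, 0, -0.32, 0, 0.016, 0, 0, 0, 0, -0.32, 0, 0.016, 0, 0, 0, 0, -0.32, 0, 0.016, 0, 0, 0, 0, -0.32, 0, 0.016, 0, 0, 0, 0, 0, 0, 0, 0, 0, 0, 0, 0, 0, 0, 0])

```text
clock: 8.9
tcp_pos: [457.1, -118.0, 173.5]
ee_rot: [-0.067, 0.595, 0.799, 0.05]
force: [-0.9, 1.8, -0.9]
finger_gap: 11.6
```

```bash
cat >> h.py <<'E'
def fit6(names=('top','side'),zmin=100):
    from scipy.optimize import least_squares
    obs=[]
    for n in names:
        c=cam(n); env.read_camera(n)
        for r in env.mark_of('corner0',n):
            X=c[0][:3,:3]@np.array(r['position'])+c[0][:3,3]
            if X[2]>zmin and r['p']>.4: print(n,round(r['p'],2),X)
E
python3 - <<'E'
from h import *
stat(); fit6()
im=env.read_camera('side'); cv2.imwrite('pics/s2.png',cv2.resize(im[140:290,240:440],None,fx=4,fy=4,interpolation=cv2.INTER_CUBIC)[:,:,::-1]); stat()
E
```

```text
t 8.9 tcp [ 457.105 -117.988  173.528] rotvec x,z [-0.282  0.945  0.167] [-0.049  0.16  -0.986] F [-0.858  1.754 -0.906] M [0.209 0.161 0.017] gap 11.55229593362254 q [-0.579  0.092  1.856  0.111  1.324 -2.474]
top 0.96 [ 457.41  -119.314  181.968]
top 0.88 [ 545.228 -300.195  154.574]
top 0.77 [ 404.117 -215.866  168.726]
side 0.94 [ 453.172 -119.545  185.269]
side 0.82 [ 600.124 -194.081  166.862]
side 0.82 [ 542.678 -297.784  150.61 ]
t 9.15 tcp [ 457.132 -117.95   173.586] rotvec x,z [-0.283  0.945  0.167] [-0.048  0.159 -0.986] F [-1.942  2.624 -0.575] M [0.198 0.158 0.025] gap 11.437418341162386 q [-0.578  0.092  1.856  0.111  1.324 -2.474]
```

View pics/s2.png

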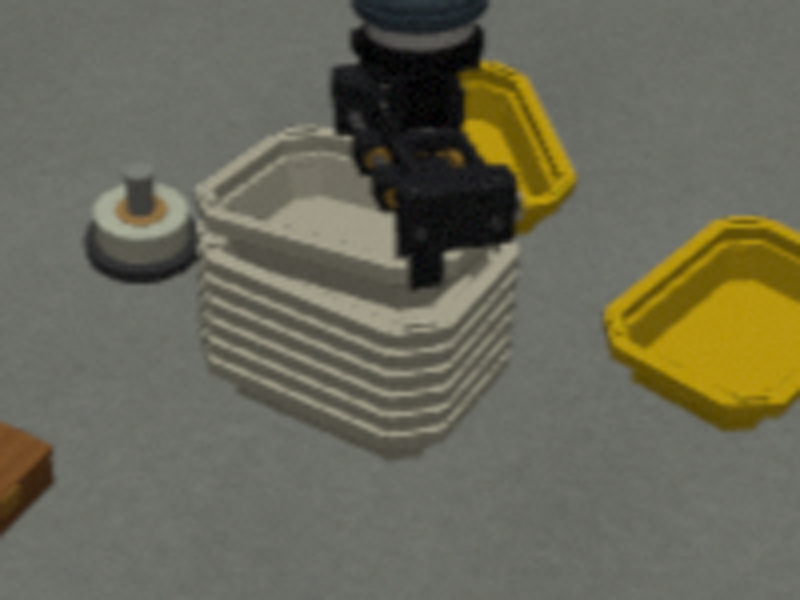

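Side view: only the top tray is tilted up at the gripper corner, the far corner is still down at 151-155 mm, and the six lower trays are level and in place. Drawing straight up in the world frame.

carry_out(series=[0, 0.08, 0, -0.49, 0, 0, 0, 0, 0.08, 0, -0.49, 0, 0, 0, 0, 0.08, 0, -0.49, 0, 0, 0, 0, 0.08, 0, -0.49, 0, 0, 0, 0, 0.08, 0, -0.49, 0, 0, 0, 0, 0.08, 0, -0.49, 0, 0, 0, 0, 0.08, 0, -0.49, 0, 0, 0, 0, 0.08, 0, -0.49, 0, 0, 0])

```text
clock: 10.15
tcp_pos: [457.5, -118.8, 216.1]
ee_rot: [-0.066, 0.595, 0.799, 0.049]
force: [0.9, -0.2, -1.2]
finger_gap: 11.3
```

```bash
python3 - <<'E'
from h import *
stat(); fit6()
for n in ('side',):
    c=cam(n); 
    for r in env.mark_of('stack',n): print(r['p'],c[0][:3,:3]@np.array(r['position'])+c[0][:3,3])
im=env.read_camera('side'); cv2.imwrite('pics/s3.png',cv2.resize(im[140:290,240:440],None,fx=4,fy=4,interpolation=cv2.INTER_CUBIC)[:,:,::-1])
E
```

```text
t 10.15 tcp [ 457.547 -118.755  216.099] rotvec x,z [-0.283  0.945  0.165] [-0.047  0.158 -0.986] F [ 0.857 -0.212 -1.174] M [ 0.091  0.072 -0.009] gap 11.273222286892944 q [-0.579  0.041  1.817  0.108  1.411 -2.464]
top 0.83 [ 458.853 -120.246  228.145]
top 0.81 [ 548.635 -299.592  197.19 ]
top 0.81 [ 408.597 -217.17   210.917]
side 0.97 [ 543.666 -296.072  194.413]
side 0.91 [ 600.047 -195.664  210.006]
side 0.72 [ 454.747 -117.546  229.98 ]
0.62 [ 501.468 -206.297    0.12 ]
```

View pics/s3.png

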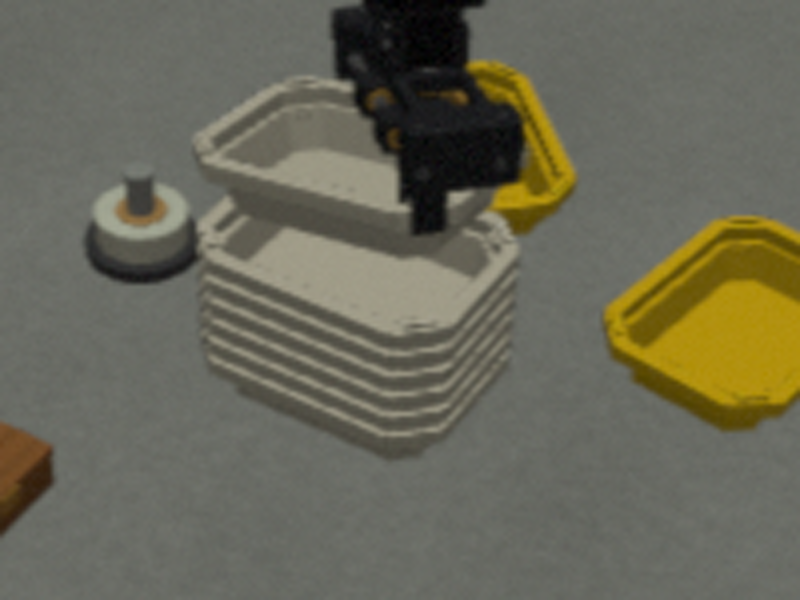

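The tray is clear of the stack, with no slip: far corner at about 196 mm, stack unmoved at (501,-206). I'll lift a bit more, level it and locate the pad centre.

```bash
python3 - <<'E'
from h import *
for n in ('top','side'):
    c=cam(n); im=env.read_camera(n); m=env.outline_of('pad',n)
    mk=m[0]['mask'].astype(np.uint8); (x,y),wh,a=cv2.minAreaRect(max(cv2.findContours(mk,0,1)[0],key=cv2.contourArea))
    cn=max(cv2.findContours(mk,0,1)[0],key=cv2.contourArea)[:,0]
    W=np.array([ray(c,q,3)[:2] for q in cn]).astype(np.float32); print(n,m[0]['p'],cv2.minAreaRect(W))
p=plan([457.5,-118.8,240],tool(np.radians(106.5)),6,0)
E
```

```text
top 0.76 ((485.85498046875, 249.1199188232422), (203.62701416015625, 265.2527770996094), 5.4493513107299805)
side 0.56 ((484.28326416015625, 251.31625366210938), (203.81063842773438, 260.35955810546875), 5.266321182250977)
[[0.0, 0.07, -0.0, -0.4, -0.0, -0.028, 0.0], [0.0, 0.05, -0.0, -0.4, -0.0, -0.028, 0.0], [0.0, 0.04, -0.0, -0.4, -0.0, -0.028, 0.0], [0.0, 0.03, -0.0, -0.41, -0.0, -0.028, 0.0], [0.0, 0.02, -0.0, -0.41, -0.0, -0.028, 0.0], [0.0, 0.01, -0.0, -0.41, -0.0, -0.028, 0.0]]
```

carry_out(series=[0, 0.07, 0, -0.4, 0, -0.028, 0, 0, 0.05, 0, -0.4, 0, -0.028, 0, 0, 0.04, 0, -0.4, 0, -0.028, 0, 0, 0.03, 0, -0.4, 0, -0.028, 0, 0, 0.02, 0, -0.4, 0, -0.028, 0, 0, 0.01, 0, -0.4, 0, -0.028, 0])

```text
clock: 11.4
tcp_pos: [457.4, -118.5, 241.5]
ee_rot: [0.005, 0.597, 0.802, -0.004]
force: [-0.0, 0.3, -2.2]
finger_gap: 11.4
```

```bash
python3 - <<'E'
from h import *
stat()
p=plan([440.3,339,230],tool(np.radians(106.5)),18,0)
E
```

```text
t 11.4 tcp [ 457.429 -118.502  241.509] rotvec x,z [-0.287  0.958 -0.013] [ 0.004 -0.013 -1.   ] F [-0.035  0.294 -2.152] M [ 0.198  0.071 -0.089] gap 11.350658511288012 q [-0.499 -0.062  1.857 -0.01   1.337 -2.358]
[[0.0, 2.46, 0.64, 0.03, 0.0, 0.001, 0.0], [0.0, 2.46, 0.64, 0.03, 0.0, 0.001, 0.0], [0.0, 2.46, 0.64, 0.03, 0.0, 0.001, 0.0], [0.0, 2.46, 0.64, 0.04, 0.0, 0.001, 0.0], [0.0, 2.46, 0.64, 0.04, 0.0, 0.001, 0.0], [0.0, 2.46, 0.64, 0.04, 0.0, 0.001, 0.0], [0.0, 2.46, 0.63, 0.04, 0.0, 0.001, 0.0], [0.0, 2.46, 0.63, 0.04, 0.0, 0.001, 0.0], [0.0, 2.46, 0.63, 0.05, 0.0, 0.001, 0.0], [0.0, 2.46, 0.63, 0.05, 0.0, 0.001, 0.0], [0.0, 2.46, 0.63, 0.05, 0.0, 0.001, 0.0], [0.0, 2.46, 0.63, 0.05, 0.0, 0.001, 0.0], [0.0, 2.46, 0.63, 0.05, 0.0, 0.001, 0.0], [0.0, 2.46, 0.63, 0.05, 0.0, 0.001, 0.0], [0.0, 2.46, 0.63, 0.06, 0.0, 0.001, 0.0], [0.0, 2.46, 0.63, 0.06, 0.0, 0.001, 0.0], [0.0, 2.46, 0.63, 0.06, 0.0, 0.001, 0.0], [0.0, 2.46, 0.63, 0.06, 0.0, 0.001, 0.0]]
```

carry_out(series=[0, 0.8, 0.2, 0, 0, 0.001, 0, 0, 1.6, 0.4, 0, 0, 0.001, 0, 0, 2.4, 0.6, 0, 0, 0.001, 0, 0, 2.6, 0.7, 0, 0, 0.001, 0, 0, 2.6, 0.7, 0, 0, 0.001, 0, 0, 2.6, 0.7, 0, 0, 0.001, 0, 0, 2.6, 0.7, 0, 0, 0.001, 0, 0, 2.6, 0.7, 0, 0, 0.001, 0, 0, 2.6, 0.7, 0, 0, 0.001, 0, 0, 2.6, 0.7, 0, 0, 0.001, 0])

```text
clock: 12.65
tcp_pos: [446.6, 133.6, 238.2]
ee_rot: [-0.001, 0.598, 0.802, -0.0]
force: [-0.4, -0.7, -1.7]
finger_gap: 11.8
```

```bash
python3 - <<'E'
from h import *
stat()
p=plan([440.3,339,222],tool(np.radians(106.5)),9,0)
E
```

```text
t 12.65 tcp [446.576 133.555 238.248] rotvec x,z [-0.285  0.958  0.002] [-0.003  0.001 -1.   ] F [-0.444 -0.7   -1.734] M [0.154 0.112 0.012] gap 11.809923933454506 q [ 0.034 -0.068  1.869  0.001  1.343 -1.826]
[[0.0, 2.21, 0.58, 0.18, -0.0, -0.0, 0.0], [0.0, 2.21, 0.58, 0.18, -0.0, -0.0, 0.0], [0.0, 2.21, 0.58, 0.18, -0.0, -0.0, 0.0], [0.0, 2.21, 0.58, 0.18, -0.0, -0.0, 0.0], [0.0, 2.21, 0.58, 0.18, -0.0, -0.0, 0.0], [0.0, 2.21, 0.58, 0.18, -0.0, -0.0, 0.0], [0.0, 2.21, 0.58, 0.18, -0.0, -0.0, 0.0], [0.0, 2.21, 0.58, 0.18, -0.0, -0.0, 0.0], [0.0, 2.21, 0.58, 0.18, -0.0, -0.0, 0.0]]
```

carry_out(series=[0, 2.4, 0.6, 0.18, 0, 0, 0, 0, 2.4, 0.6, 0.18, 0, 0, 0, 0, 2.4, 0.6, 0.18, 0, 0, 0, 0, 2.4, 0.6, 0.18, 0, 0, 0, 0, 2.4, 0.6, 0.18, 0, 0, 0, 0, 2.4, 0.6, 0.18, 0, 0, 0, 0, 1.8, 0.5, 0.18, 0, 0, 0, 0, 1.2, 0.3, 0.1, 0, 0, 0, 0, 0.6, 0.15, 0.05, 0, 0, 0, 0, 0, 0, 0, 0, 0, 0])

```text
clock: 13.9
tcp_pos: [432.0, 332.6, 221.7]
ee_rot: [-0.004, 0.596, 0.803, -0.002]
force: [-1.0, -0.3, -1.7]
finger_gap: 11.9
```

```bash
cat >> h.py <<'E'
def tray6():
    from scipy.optimize import least_squares
    s=env.observe(); p=np.array(s['tcp_pos']); obs=[]; L3=L
    g=p+[44.7,-89,-33]
    for n in ('top','side','top','side'):
        c=cam(n); env.read_camera(n)
        for r in env.mark_of('corner0',n):
            X=c[0][:3,:3]@np.array(r['position'])+c[0][:3,3]
            if X[2]>150: obs.append((c,proj(c,X)[0],X))
    W=lambda q: R.from_rotvec(q[3:]).apply(R.from_euler('z',YAW).apply(L3))+q[:3]
    def res(q):
        w=W(q); o=[]
        for c,u,X in obs:
            k=np.argmin(np.linalg.norm(w-X,axis=1)); o+=list(proj(c,w[k])[0]-u)+list((w[k]-X)/6)
        return o
    b=least_squares(res,list(g)+[0,0,0],loss='soft_l1',x_scale=[10]*3+[.1]*3)
    print('tray centre underside',b.x[:3],'rotvec',b.x[3:],'nobs',len(obs),'cost',b.cost,'offset tcp-centre',p-b.x[:3])
E
python3 - <<'E'
from h import *
stat(); tray6()
p=plan([440.3,339,213],tool(np.radians(106.5)),2,0)
im=env.read_camera('side'); save('s4.png',im)
E
```

```text
t 13.9 tcp [431.957 332.584 221.655] rotvec x,z [-0.29   0.957  0.004] [-0.008  0.002 -1.   ] F [-0.956 -0.328 -1.708] M [0.215 0.145 0.024] gap 11.897345860845506 q [ 0.435  0.134  1.696  0.006  1.318 -1.431]
tray centre underside [476.734 244.891 187.425] rotvec [ 0.026 -0.008  0.002] nobs 16 cost 16.034518574653422 offset tcp-centre [-44.776  87.693  34.231]
[[0.0, 0.21, 0.49, 0.44, -0.003, -0.002, 0.003], [0.0, 0.21, 0.49, 0.44, -0.003, -0.002, 0.003]]
```

View pics/s4.png

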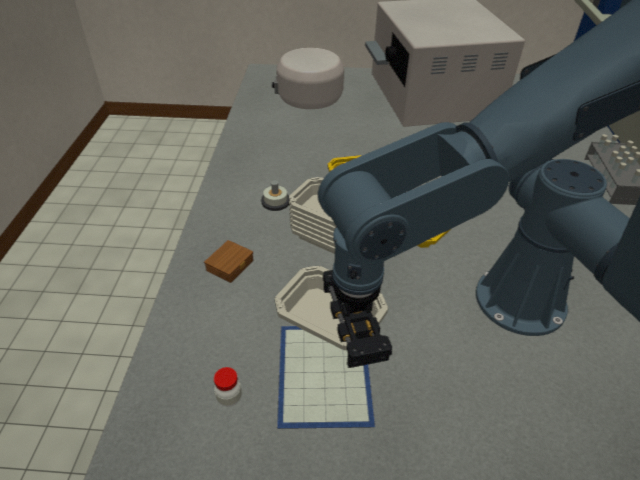

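Tray is almost over the pad and nearly level; a trim move is needed, about (+8.6,+5.4,-7.4) mm.

carry_out(series=[0, 0.15, 0.49, 0.35, -0.003, -0.002, 0.003, 0, 0.15, 0.49, 0.35, -0.003, -0.002, 0.003, 0, 0, 0, 0, 0, 0, 0, 0, 0, 0, 0, 0, 0, 0])

```text
clock: 14.85
tcp_pos: [441.3, 338.2, 214.1]
ee_rot: [-0.0, 0.599, 0.801, -0.0]
force: [0.0, 0.1, -1.7]
finger_gap: 12.1
```

```bash
python3 - <<'E'
from h import *
stat(); 
for i in range(4): tray6()
stat()
p=plan([440.3,338.5,213.5],tool(np.radians(106.5),-.02),2,0)
E
```

```text
t 14.85 tcp [441.34  338.247 214.079] rotvec x,z [-0.283  0.959  0.   ] [-0.001 -0.    -1.   ] F [ 0.028  0.135 -1.738] M [0.145 0.111 0.04 ] gap 12.130354252824295 q [ 0.44   0.162  1.68   0.     1.3   -1.417]
tray centre underside [485.072 249.733 181.091] rotvec [-0.012 -0.003 -0.003] nobs 14 cost 15.733227556285904 offset tcp-centre [-43.732  88.514  32.988]
tray centre underside [484.395 249.512 179.566] rotvec [ 0.012 -0.007 -0.004] nobs 17 cost 89.09624019123856 offset tcp-centre [-43.02   88.726  34.802]
tray centre underside [484.315 249.758 180.268] rotvec [ 0.012 -0.     0.008] nobs 16 cost 15.785130315120547 offset tcp-centre [-42.918  88.445  34.015]
tray centre underside [485.052 251.249 180.374] rotvec [ 0.023 -0.022 -0.   ] nobs 16 cost 17.90036432173404 offset tcp-centre [-43.674  86.975  33.887]
t 16.45 tcp [441.385 338.203 214.246] rotvec x,z [-0.282  0.959  0.   ] [-0.  0. -1.] F [-0.139 -0.993 -1.467] M [0.162 0.125 0.047] gap 12.052752737923479 q [ 0.44   0.162  1.68   0.     1.3   -1.417]
[[0.0, 0.03, -0.05, 0.04, -0.0, -0.01, -0.001], [0.0, 0.03, -0.05, 0.04, -0.0, -0.01, -0.001]]
```

The tray averages (484.7, 250.1, 180.3) with mean tilt of about 0.01 rad, which is within the noise, so no further trim. One last look, then I hand it in.

```bash
python3 - <<'E'
from h import *
for n in ('top','side'):
    c=cam(n); im=env.read_camera(n).copy()
    for t in ('stack','jar','slidebox','tapestand'):
        for r in env.mark_of(t,n)[:1]: print(n,t,round(r['p'],2),c[0][:3,:3]@np.array(r['position'])+c[0][:3,3])
    if n=='top':
        cv2.polylines(im,[proj(c,pose(484.7,250,YAW,outl(100,75,28.3,45),180)).round().astype(int)],True,(255,0,0),1)
        save('t5.png',im)
stat()
E
```

```text
top stack 0.67 [ 497.97  -201.294   -0.121]
top jar 0.84 [687.913 322.039   3.502]
top slidebox 0.66 [765.434 -60.496  -4.26 ]
top tapestand 0.84 [ 672.249 -351.612   -2.273]
side jar 0.86 [686.728 331.146  -3.426]
side slidebox 0.85 [756.616 -61.616  -1.371]
side tapestand 0.85 [ 667.993 -353.082   -3.289]
t 16.95 tcp [441.373 338.23  214.257] rotvec x,z [-0.282  0.959  0.   ] [-0.  0. -1.] F [ 1.291  0.482 -1.864] M [ 0.199  0.069 -0.026] gap 11.787332384549819 q [ 0.44   0.162  1.68   0.     1.3   -1.417]
```

View pics/t5.png

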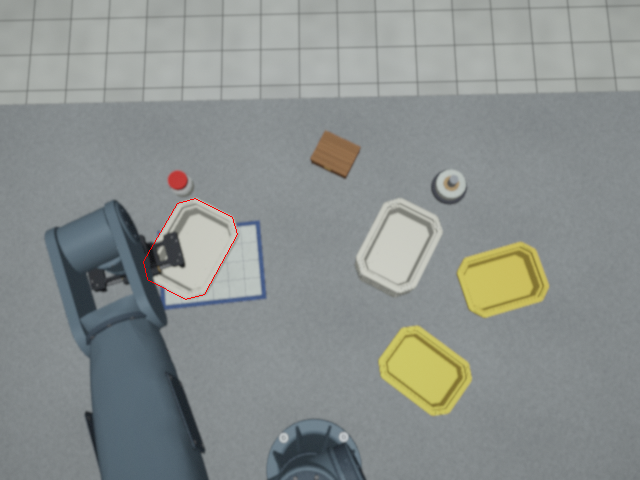

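The overlay matches the held tray around (192,248). Allowing for parallax at that height, it is over the pad's middle. The stack (399,246) and the bystanders are where they were.

```bash
python3 -c "
from bench import env
print(env.close_job())"
```

```text
the job is handed in; nothing more can be done
None
```

The white top tray is off the stack and held in the gripper, level and open side up over the pad. I handed the job in at about 17 s on the robot's clock.

I pinched it by the rim at corner2 and peeled it up to about 0.165 rad while corner1, diagonally opposite, stayed down in the stack. Then I drew it straight up, levelled it and carried it across.

**Last checks:**

| Check | Found | Wanted |
|---|---|---|
| Tray centre (x, y) | about (485, 250) | pad centre, about (485, 250) |
| Underside above the bench | about 180 mm | about 180 mm |
| Tilt | about 0.01 rad on average | level |
| Finger gap | about 12 mm, steady | 12 mm rim, no slip |

- **Stack and bystanders:** the stack, jar, slide box and tape stand measure within a few millimetres of where they started, which is within the networks' error.
- **Tilt:** single readings ran up to about 0.03 rad and disagreed with one another, so I treated that as measuring noise and did not correct it.
- **Camera disagreement:** before the grasp, the wrist camera put the corner about 3 mm further in than the fixed cameras did. I used the wrist value and the fingers closed squarely on the rim.
- **Refused move:** one move call was refused for a badly formed list. Nothing moved, and I sent it again corrected.

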